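# Bring the spice jar round on the locking turntable and hold it up

### The job

Pull up the turntable's red spring plunger, turn the deck by it until the spice jar that stands on the deck is at the front, beside the yellow pointer, and let the plunger drop fully home in its hole there and let go of it. Then lift the spice jar straight up and finish still holding it in the gripper, upright and still, about 10 cm clear above the place it stood on, with the deck left locked. Do not lift the jar before the deck is locked there, do not tip the cup or the tin on the deck or lift them off it, and leave the other things on the worktop where they are.

Things in the scene. Friction and masses are not known exactly. Their poses are not given: they have to be found in the camera images.
- turntable: Fixed base of a condiment turntable: aluminium flange, 300 mm diameter, top 16 mm above the worktop. Origin on the turning axis at worktop level, z up; its -x points through the yellow pointer block (to 173 mm from the axis): the front. Three brass-ringed 11 mm holes, 135 mm from the axis: at the front and 60 degrees to either side. On it turns a white-topped deck, 244 mm wide, top at 30 mm.
- deck (a joint): Turning angle of the deck, rad, counter-clockwise seen from above, range -1.12 to 1.12. It starts at 0 with the plunger locked in the front hole; the holes are at -1.047, 0 and 1.047. It turns easily (friction about 0.06 N m) and stays where it is left.
- plunger (a joint): Lift of the spring plunger, m: 0 is home (its 8 mm round-ended pin 10 mm deep in a hole), upper stop 0.018. Above 0.010 the pin is clear and the deck can turn. The spring pulls it down with about 3 N at 0, 5 N at the stop. Let go between holes, the pin rests on the flange at about 0.010, slides along it, and drops home by itself over a hole.
- knob (a point): Middle of the red round knob of the plunger: 26 mm diameter, 28 mm high (70 to 98 mm above the worktop when home), on a thin stem over a black bushing whose top is 55 mm above the worktop. It stands on a bracket at the deck's rim, 135 mm from the turning axis, turns with the deck and goes up and down with the plunger.
- mark (a point): Fixed point of the base, at the level of the deck's top, 80 mm from the axis toward the yellow pointer: the front place, where the jar has to be brought.
- place_left (a point): Centre of the deck's place (on its top face) (grey disc, 87 mm wide, 80 mm from the axis) 60 degrees beside the plunger, on the left (+y) when the deck is at 0; it comes to the mark when the deck is at +1.047. It holds the jar or the cup.
- place_right (a point): The same on the right (-y); it comes to the mark when the deck is at -1.047. It holds the jar or the cup.
- jar: Spice jar on the turntable: clear body with dark label and round red cap, 45 mm diameter, 106 mm high, 80 to 150 g, rigid and closed; the cap, 45 mm across, is its top 21 mm, the body below it 42 mm across. Origin at the centre of its underside, z up. It stands on the left or on the right place of the deck. (Similar jars by the back wall are not meant.)
- cup: Teal plastic cup, 80 mm diameter, 58 mm high, origin at the centre of its underside, on the other of these two places.
- tin: Flat round tin with an ochre band, 85 mm diameter, 37 mm high, origin at the centre of its underside, on the deck's place across the axis from the plunger.
- tape: Roll of beige tape lying flat, 104 mm diameter, 25 mm high, origin at the centre of its underside, front left; to be left alone.
- fork: Steel fork, 193 mm long (its x axis), 26 mm wide, 15 mm high, origin at the centre of its underside, front right; to be left alone.

How it is judged:
By the outcome, as a careful person would: the job done as asked, in the order asked, and still so for the second after the job is handed in, while the arm keeps its last pose, push and grip.
It also fails if it takes over 53 s, if anything falls off the work surface, if the arm or the gripper's body presses on something with over 40 N, if the wrist force passes 120 N, or if a joint passes its speed limit or range.

### The arm

A 7-joint arm with a two-finger parallel gripper is mounted at the origin on a cart in front of the work surface, level with it; the furniture and walls round the work are solid. World frame = base frame: x ahead of the robot, y to its left, z up, the work surface at z = 0. Lengths are in m, angles in rad, forces in N, time in s.
With the tool pointing down it reaches from about 0.4 to 0.85 m from the base axis. Payload 4.5 kg.
Tool frame: the origin (TCP) lies at the very end of the fingers, on their centre line; the grasp point (between the pads) lies 19 mm behind it (r.grip_depth is the z of the grasp point in the tool frame, in m); z points along the fingers, y is the line along which they close (so a half turn about z gives the same grasp; the last joint's range is limited). The gripper opens to 88 mm and grips with 3 to 60 N. Pads are 18 mm wide; open, the fingers measure 123 mm over their backs; the gripper's body (75 mm by 187 mm) begins 45 mm behind the grasp point.
Start: joints at [1.298, 0.689, -0.195, 1.565, 0.157, 0.902, -0.215], TCP at [0.189, -0.596, 0.239] pointing down, gripper open.
Joint ranges: [-3.01, 3.01], [-0.46, 2.08], [-1.47, 1.51], [0.13, 2.56], [-1, 4.14], [0.04, 2.09], [-2.66, 2.66]. Speed limits (rad/s): [2.57, 2.57, 3.14, 3.14, 3.14, 3.14, 3.14].

### API

Orientations are given as a unit quaternion [x, y, z, w].
In Python, from plant import r gives the robot as it stands.
- The arm moves only by the tool creep_tool, called as a command line: name --argument value ..., lists and objects as JSON in quotes. Schema: {"type":"object","properties":{"deltas":{"type":"array","items":{"type":"number"},"minItems":7,"maxItems":70},"clamp_n":{"type":"number"},"only":{"type":"string"},"quiet":{"type":"boolean"},"lines":{"type":"string"}},"required":["deltas"],"additionalProperties":false}. deltas is one flat list of numbers that holds 1 to 10 rows one after another, with no inner brackets; each row has 7 numbers: the opening from 0.0 (shut) to 1.0 (fully open), then dx, dy, dz in units of 25 mm, then a rotation vector rx, ry, rz in rad; each row is the pose to reach, as a shift and turn from the pose commanded when the call began, along the tool's axes at that moment; what a row does not reach only later rows make up. A row lasts 1/10 s, in which the tool goes at most 0.05 m and 0.15 rad, less where a joint would pass 70% of its speed; a pose out of reach is approached as far as the arm can. The fingers move at their own pace and stop on an object; clamp_n is the grip in N (left out, the last holds). Time passes only in rows, so rows that do not move let the fingers close. The tool returns the time, the measured TCP pose, the force, the opening and the grip force at its end. only (a regular expression) keeps the lines of the reply that match it, lines (a string "A,B") keeps lines A to B, and quiet returns only ok. Input that does not fit is refused with a message, and nothing moves.
- r.get_state(): the state, without advancing time (a new reading comes with each control period).
- r.snapshot(name): name is "scene" or "top" or "wrist"; returns the picture (480x640x3 uint8, red, green, blue); there is no depth.
- r.camera_params(name): a dict with "fx", "fy", "cx", "cy" (pixels), "k1" (the pictures are not rectified: a ray, as slopes to the right and down, at radius r is drawn at 1 + k1 r^2 times it, then the intrinsics apply), "rvec" (rotation vector, rad) and "tvec" (3), from world to camera coordinates, as OpenCV has them. Camera axes: x right, y down, z forward; pixel columns grow to the right and rows downward; lengths in m; the calibration is good to about 2 mm. A picture is of the moment at which its call begins: read the wrist's pose just before it. camera_params takes no time and is no camera call; for the wrist camera it gives the pose at the moment of the call.
- r.finish_job(): hands the job in; it is judged then, once.
The state is a dict: "clock": time; "q": joint angles; "qd": joint speeds; "joint_torque": joint torques, N m; "tool_pos": TCP position; "eef_rot": TCP orientation; "contact_force": force on the tool from outside, world axes, zero at the start; "moment": the same for the moment, N m; "opening": opening from 0.0 (shut) to 1.0 (fully open); "finger_force": force on a finger pad.
Only numpy, scipy, OpenCV 4.12 (cv2) and the standard library are available. Lean on these libraries where they do the work, as an engineer would, in place of code of your own. Each camera call takes 0.05 s, during which the arm holds its last target. There are 200 camera calls.

## Working session

There is one attempt and no reset: what is moved stays moved. The work goes in short steps, Python scripts to look and compute and a tool call to move; the robot and the scene stay as the last step left them, time stands still between calls to the robot, and variables do not carry over. Pictures are saved under pics/ and viewed, at most 10 in all, crops included, and the job is handed in when it is done.

```bash
ls; mkdir -p pics; python3 - <<'E'
from plant import r
import cv2
for n in("scene","top"):
    cv2.imwrite(f"pics/{n}0.png",cv2.cvtColor(r.snapshot(n),cv2.COLOR_RGB2BGR))
s=r.get_state();print(s["clock"],s["tool_pos"],s["eef_rot"],s["opening"],r.grip_depth)
E
```

```text
pics
plant.py
0.1 [ 0.18855645 -0.59530405  0.23801778] [ 9.88249824e-01  1.52845147e-01 -1.82240199e-04 -7.82849233e-04] 0.9997728614338819 -0.0187
```

View pics/scene0.png

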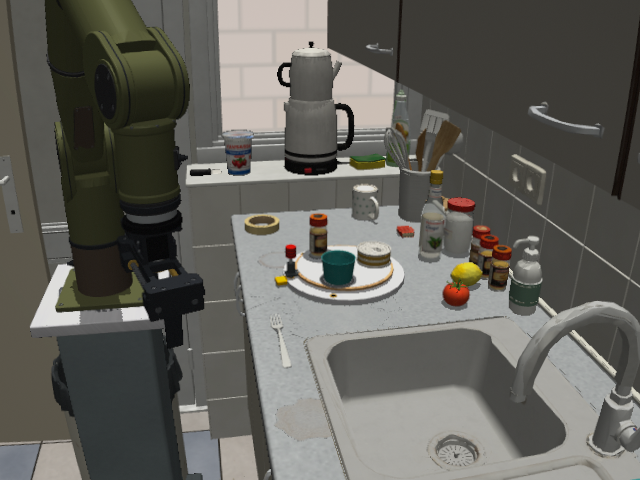

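View pics/top0.png

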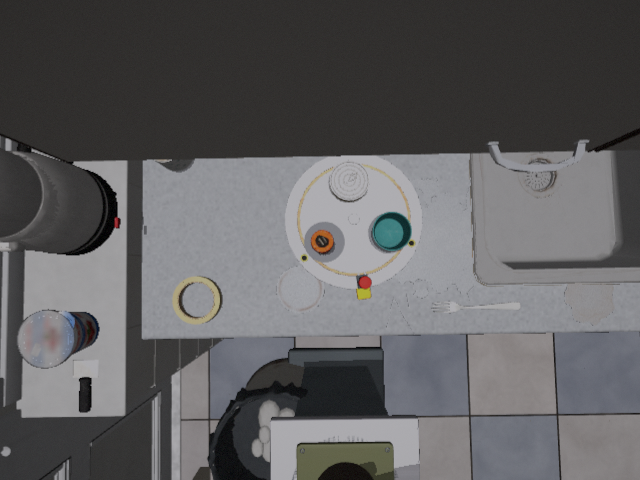

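The top view has +x up and +y to the left. The deck axis is near (354,218), the knob near (365,282), the jar's red-orange cap near (322,241) on the left place, and the cup on the right near (391,231). So the deck has to go to +1.047. Next I'll measure these positions.

```bash
cat > h.py <<'E'
import numpy as np,cv2
from plant import r
def proj(c,p):
    R=cv2.Rodrigues(np.array(c["rvec"],float))[0]; q=R@np.array(p)+np.ravel(c["tvec"])
    a=q[:2]/q[2]; a=a*(1+c["k1"]*(a@a)); return np.array([c["fx"]*a[0]+c["cx"],c["fy"]*a[1]+c["cy"]])
def ray(c,u,v):
    R=cv2.Rodrigues(np.array(c["rvec"],float))[0]; d=np.array([(u-c["cx"])/c["fx"],(v-c["cy"])/c["fy"]]);a=d.copy()
    for _ in range(20): a=d/(1+c["k1"]*(a@a))
    return -R.T@np.ravel(c["tvec"]),R.T@np.array([a[0],a[1],1])
def onz(c,u,v,z):
    o,d=ray(c,u,v); return o+d*(z-o[2])/d[2]
def blobs(img,lo,hi,box,minA=15):
    h=cv2.cvtColor(img,cv2.COLOR_RGB2HSV); m=cv2.inRange(h,np.array(lo),np.array(hi))
    k=np.zeros_like(m);x0,y0,x1,y1=box;k[y0:y1,x0:x1]=m[y0:y1,x0:x1]
    n,l,s,c=cv2.connectedComponentsWithStats(k)
    return [(c[i].round(1),s[i].tolist()) for i in range(1,n) if s[i][4]>=minA],k
E
python3 - <<'E'
from h import *
img=cv2.cvtColor(cv2.imread("pics/top0.png"),cv2.COLOR_BGR2RGB);c=r.camera_params("top")
print(c)
B=(280,150,430,305)
for n,lo,hi,z,mA in(("red",(0,150,70),(6,255,255),.098,15),("orange",(7,150,70),(18,255,255),.136,15),("yel",(24,150,60),(34,255,255),.02,4),("teal",(80,100,40),(100,255,255),.088,50)):
    for b in blobs(img,lo,hi,B,mA)[0]: print(n,b,onz(c,*b[0],z).round(4))
# flange outline
h=cv2.cvtColor(img,cv2.COLOR_RGB2HSV)
print("ctr",onz(c,354,218,.03).round(4))
crop=img[150:310,270:440]; cv2.imwrite("pics/c0.png",cv2.resize(crop[...,::-1],None,fx=3.5,fy=3.5,interpolation=cv2.INTER_CUBIC))
E
```

```text
{'fx': 497.86167656877035, 'fy': 497.86167656877035, 'cx': 317.3435655932722, 'cy': 235.1620582633432, 'k1': 0.0012228365147113963, 'rvec': array([ 2.16326124, -2.1994714 ,  0.06078822]), 'tvec': array([0.05697946, 0.54537538, 1.05802369])}
red (array([364.3, 281.9]), [359, 276, 12, 12, 117]) [ 0.4462 -0.0448  0.098 ]
orange (array([322. , 240.7]), [311, 230, 22, 23, 262]) [0.5275 0.0378 0.136 ]
yel (array([363.2, 293.2]), [357, 288, 14, 11, 126]) [ 0.42   -0.0482  0.02  ]
teal (array([391.5, 230.9]), [373, 212, 38, 39, 1151]) [ 0.5476 -0.1028  0.088 ]
ctr [ 0.581  -0.0314  0.03  ]
```

View pics/c0.png

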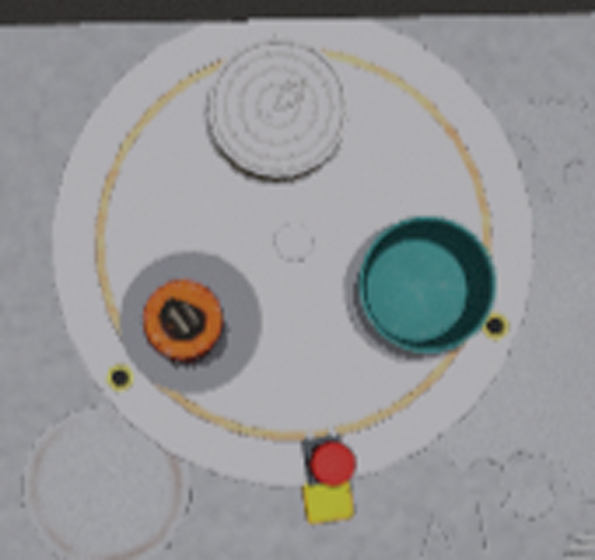

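The crop shows the holes at crop (119,378) and (495,326), the hub at (294,242), and the jar's grey disc at about (191,321). I'll work out the turntable frame from these, then the moves.

```bash
python3 - <<'E'
from h import *
from scipy.spatial.transform import Rotation as Ro
c=r.camera_params("top")
f=lambda u,v,z:onz(c,270+(u+.5)/3.5-.5,150+(v+.5)/3.5-.5,z)[:2]
L=f(119,378,.016);Rr=f(495,326,.016);H=f(294,242,.03);P=f(191,321,.03)
print("holes",L,Rr,np.linalg.norm(L-Rr),"hub",H,"place",P,np.linalg.norm(P-H))
d=L-Rr; yaw=np.arctan2(-d[0],d[1]); ex=np.array([np.cos(yaw),np.sin(yaw)])
A=(L+Rr)/2+ex*.135*.5
print("yaw",yaw,"axis",A,"knob0",A-.135*ex)
rot=lambda a:np.array([[np.cos(a),-np.sin(a)],[np.sin(a),np.cos(a)]])
print("knob1",A-.135*rot(1.047)@ex,"mark",A-.08*ex,"place pred",A-.08*rot(-1.047)@ex)
s=r.get_state();R=Ro.from_quat(s["eef_rot"]).as_matrix();print(R.round(3),r.camera_params("wrist")["tvec"])
E
```

```text
holes [0.49821863 0.07836174] [ 0.5264749 -0.1543036] 0.23437486601120106 hub [ 0.5793265  -0.03055432] place [0.5319605  0.03332019] 0.07952037921691682
yaw 0.1208541709038208 axis [ 0.57935442 -0.02983312] knob0 [ 0.44533911 -0.04610874]
knob1 [ 0.52641734 -0.15402114] mark [ 0.49993794 -0.03947793] place pred [0.53128089 0.03411167]
[[ 0.953  0.302 -0.001]
 [ 0.302 -0.953  0.001]
 [-0.    -0.002 -1.   ]] [-0.62423513 -0.03773103  0.38863678]
```

The manual's scale: shifts go in units of 25 mm. Converting my numbers, -0.25 m is -10, -0.05 m is -2.

```bash
cat > g.py <<'E'
# usage: g.py x y z psi  -> shift in tool axes to reach world TCP with tool y at heading psi(rad) mod pi
import sys;from h import *
from scipy.spatial.transform import Rotation as Ro
t=[float(a) for a in sys.argv[1:5]]
s=r.get_state();Ro0=Ro.from_quat(s["eef_rot"])
d=Ro0.inv().apply(np.array(t[:3])-s["tool_pos"])
y=np.array([np.cos(t[3]),np.sin(t[3]),0]); y*=1 if y@Ro0.as_matrix()[:,1]>0 else -1
z=np.array([0,0,-1.]);x=np.cross(y,z)
rv=(Ro0.inv()*Ro.from_matrix(np.c_[x,y,z])).as_rotvec()
print("t",s["clock"],"shift",d.round(4),"rv",rv.round(4),"q",s["q"].round(2),"F",s["contact_force"].round(1))
E
```

creep_tool --deltas '[1,0.8,-0.8,0,0,0,0.02,1,2,-2,0,0,0,0.04,1,3.2,-3.6,0,0,0,0.06,1,4.4,-4.8,0,0,0,0.08,1,5.6,-6,0,0,0,0.1,1,6.8,-7.6,0,0,0,0.12,1,8,-8.8,0,0,0,0.14,1,9.2,-10,0,0,0,0.16,1,10.4,-11.6,0,0,0,0.18,1,11.6,-12.8,0,0,0,0.187]' --clamp_n 30

```text
clock: 1.1
tool_pos: [0.3684, -0.2007, 0.2386]
eef_rot: [0.998, 0.06, -0.001, -0.0]
contact_force: [1.0, -0.6, 0.1]
opening: 1.0
finger_force: 0.0
```

```bash
python3 g.py 0.4455 -0.0457 0.15 -1.45
```

```text
t 1.1 shift [ 0.0952 -0.1446  0.0886] rv [-0.0009  0.001  -0.0008] q [ 0.46  0.43 -0.1   2.15  0.08  0.56 -1.15] F [ 1.  -0.6  0.1]
```

creep_tool --deltas '[1,0.8,-1.2,0.8,0,0,0,1,1.6,-2.4,1.6,0,0,0,1,2.4,-3.6,2.4,0,0,0,1,3.2,-4.8,3.2,0,0,0,1,3.6,-5.6,3.52,0,0,0,1,3.8,-5.784,3.52,0,0,0,1,3.8,-5.784,3.52,0,0,0]'

```text
clock: 1.8
tool_pos: [0.4461, -0.048, 0.1507]
eef_rot: [0.998, 0.061, 0.0, 0.0]
contact_force: [0.1, -0.6, 0.3]
opening: 0.999
finger_force: 0.0
```

```bash
python3 - <<'E'
from h import *
c=r.camera_params("wrist");img=r.snapshot("wrist");cv2.imwrite("pics/w1.png",img[...,::-1])
for b in blobs(img,(0,150,60),(6,255,255),(0,0,640,480),200)[0]: print(b,onz(c,*b[0],.098))
print(proj(c,(.4455,-.0457,.098)))
E
python3 g.py 0.4455 -0.0457 0.066 -1.45
```

```text
(array([175.1,  80.4]), [150, 29, 41, 102, 915]) [0.52992868 0.03008163 0.098     ]
(array([306.1, 258.5]), [284, 236, 45, 45, 1499]) [ 0.44591042 -0.04497177  0.098     ]
[307.33174372 259.3562248 ]
t 1.85 shift [ 0.0003 -0.0036  0.085 ] rv [ 0.0008 -0.0001 -0.0016] q [ 0.03  0.63 -0.03  2.17  0.06  0.34 -1.5 ] F [-0.1 -0.  -0.1]
```

View pics/w1.png

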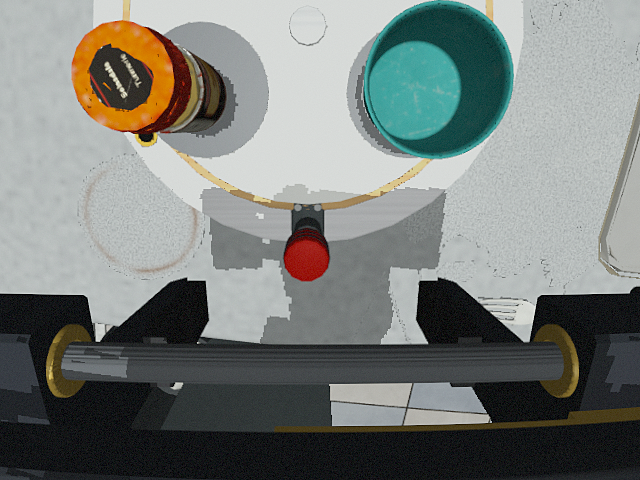

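The wrist view shows the knob at (306,258), which agrees with the top view to within 1 mm. Next I'll descend and close.

creep_tool --deltas '[1,0,-0.12,0.8,0,0,0,1,0,-0.12,1.8,0,0,0,1,0,-0.12,2.6,0,0,0,1,0,-0.12,3.2,0,0,0,1,0,-0.12,3.4,0,0,0,1,0,-0.12,3.4,0,0,0,1,0,-0.12,3.4,0,0,0]'

```text
clock: 2.55
tool_pos: [0.4455, -0.0462, 0.0665]
eef_rot: [0.998, 0.059, 0.001, 0.0]
contact_force: [-0.7, -0.2, -0.6]
opening: 0.999
finger_force: 0.0
```

```bash
python3 g.py 0.4458 -0.0452 0.066 -1.45
```

```text
t 2.55 shift [ 0.0004 -0.001   0.0005] rv [ 0.0006 -0.001  -0.0025] q [ 0.01  0.81 -0.01  2.22  0.07  0.11 -1.52] F [-0.7 -0.2 -0.6]
```

creep_tool --deltas '[0.5,0,-0.04,0,0,0,0,0.4,0,-0.04,0,0,0,0,0.3,0,-0.04,0,0,0,0,0.2,0,-0.04,0,0,0,0,0.1,0,-0.04,0,0,0,0,0,0,-0.04,0,0,0,0,0,0,-0.04,0,0,0,0,0,0,-0.04,0,0,0,0,0,0,-0.04,0,0,0,0,0,0,-0.04,0,0,0,0]' --clamp_n 30

```text
clock: 3.55
tool_pos: [0.4451, -0.0443, 0.0657]
eef_rot: [0.998, 0.06, -0.0, 0.0]
contact_force: [0.4, 0.3, -0.2]
opening: 0.283
finger_force: 30.0
```

```bash
python3 g.py 0.4458 -0.0452 0.066 -1.45
```

```text
t 3.55 shift [ 0.0006  0.001  -0.0003] rv [ 0.0001  0.0001 -0.001 ] q [ 0.    0.81 -0.01  2.22  0.07  0.11 -1.52] F [ 0.4  0.3 -0.2]
```

creep_tool --deltas '[0,0,0,-0.12,0,0,0,0,0,0,-0.28,0,0,0,0,0,0,-0.44,0,0,0,0,0,0,-0.56,0,0,0,0,0,0,-0.56,0,0,0,0,0,0,-0.56,0,0,0]'

```text
clock: 4.15
tool_pos: [0.4451, -0.0443, 0.0798]
eef_rot: [0.998, 0.06, 0.0, 0.0]
contact_force: [0.7, -0.7, -4.5]
opening: 0.283
finger_force: 30.0
```

```bash
python3 - <<'E'
# arc rows in tool axes about deck axis
from h import *
from scipy.spatial.transform import Rotation as Ro
s=r.get_state();R=Ro.from_quat(s["eef_rot"]).as_matrix();A=np.array([.5794,-.0298]);k=s["tool_pos"][:2]-A
print(s["tool_pos"],np.linalg.norm(k),np.degrees(np.arctan2(k[1],k[0])),s["contact_force"])
k=np.array([.135*-np.cos(.121),.135*-np.sin(.121)])  # true arc shape
for i in range(1,22):
    a=1.047*i/20;m=np.array([[np.cos(a),-np.sin(a)],[np.sin(a),np.cos(a)]])
    d=R.T@np.r_[m@k-k,0];print(i,d.round(4),-round(a,3))
E
```

```text
[ 0.4451314  -0.04433715  0.07976917] 0.13505327120461305 -173.82070208065136 [ 0.70228583 -0.68713401 -4.54373283]
1 [0.0002 0.0071 0.    ] -0.052
2 [0.0008 0.0141 0.    ] -0.105
3 [0.0017 0.0211 0.    ] -0.157
4 [0.003  0.0281 0.    ] -0.209
5 [0.0046 0.0349 0.    ] -0.262
6 [0.0067 0.0417 0.    ] -0.314
7 [0.009  0.0484 0.    ] -0.366
8 [0.0117 0.0549 0.    ] -0.419
9 [0.0148 0.0613 0.    ] -0.471
10 [0.0182 0.0675 0.    ] -0.523
11 [0.0219 0.0735 0.    ] -0.576
12 [0.0259 0.0793 0.    ] -0.628
13 [0.0302 0.0849 0.    ] -0.681
14 [0.0348 0.0903 0.    ] -0.733
15 [0.0396 0.0954 0.    ] -0.785
16 [0.0448 0.1003 0.    ] -0.838
17 [0.0502 0.1048 0.    ] -0.89
18 [0.0558 0.1091 0.    ] -0.942
19 [0.0616 0.1131 0.    ] -0.995
20 [0.0676 0.1168 0.    ] -1.047
21 [0.0738 0.1202 0.    ] -1.099
```

To row units: 0.0675 m is 2.7, 0.0613 m is 2.452.

creep_tool --deltas '[0,0,0.12,0,0,0,-0.02,0,0.02,0.36,0,0,0,-0.07,0,0.04,0.64,0,0,0,-0.12,0,0.096,0.98,0,0,0,-0.183,0,0.152,1.26,0,0,0,-0.236,0,0.224,1.532,0,0,0,-0.288,0,0.312,1.8,0,0,0,-0.34,0,0.416,2.068,0,0,0,-0.393,0,0.592,2.452,0,0,0,-0.471,0,0.728,2.7,0,0,0,-0.523]'

```text
clock: 5.15
tool_pos: [0.4713, -0.1097, 0.0795]
eef_rot: [0.948, 0.318, -0.0, -0.0]
contact_force: [0.5, 1.4, -4.1]
opening: 0.28
finger_force: 30.0
```

```bash
python3 - <<'E'
from h import *
s=r.get_state();k=s["tool_pos"][:2]-np.array([.5794,-.0298]);print(np.linalg.norm(k),(np.degrees(np.arctan2(k[1],k[0]))-6.9)%180,s["contact_force"],s["q"].round(2))
E
```

```text
0.13446998228498716 29.57201851040415 [ 0.47539928  1.43512244 -4.08166758] [ 0.21  0.79 -0.13  2.11  0.36  0.26 -1.15]
```

creep_tool --deltas '[0,0.008,0.284,0,0,0,-0.052,0,0.032,0.564,0,0,0,-0.105,0,0.068,0.844,0,0,0,-0.157,0,0.12,1.124,0,0,0,-0.209,0,0.184,1.396,0,0,0,-0.262,0,0.268,1.668,0,0,0,-0.314,0,0.36,1.936,0,0,0,-0.366,0,0.468,2.196,0,0,0,-0.419,0,0.592,2.452,0,0,0,-0.471,0,0.728,2.7,0,0,0,-0.523]'

```text
clock: 6.15
tool_pos: [0.5256, -0.1523, 0.0792]
eef_rot: [0.834, 0.552, -0.001, -0.001]
contact_force: [-0.2, 0.6, -5.5]
opening: 0.284
finger_force: 30.0
```

creep_tool --deltas '[0,0,0,0,0,0,0,0,0,0,0,0,0,0]'

```text
clock: 6.35
tool_pos: [0.5256, -0.1523, 0.0793]
eef_rot: [0.835, 0.55, -0.0, -0.0]
contact_force: [0.5, 0.3, -4.0]
opening: 0.283
finger_force: 30.0
```

```bash
python3 - <<'E'
from h import *
s=r.get_state();k=s["tool_pos"][:2]-np.array([.5794,-.0298]);print(np.linalg.norm(k),(np.degrees(np.arctan2(k[1],k[0]))-6.9)%180,s["contact_force"],s["q"].round(2))
E
python3 g.py .5264 -.1540 .066 -.403
```

```text
0.13376255905539408 59.387335289772054 [ 0.51450642  0.32399859 -3.97897195] [ 0.39  0.85 -0.32  1.92  0.55  0.47 -0.74]
t 6.35 shift [-0.0013  0.0014  0.0133] rv [-0.001   0.0003 -0.0028] q [ 0.39  0.85 -0.32  1.92  0.55  0.47 -0.74] F [ 0.5  0.3 -4. ]
```

By the arm's own readings, the deck has turned 60.1° from home. Next I'll lower the plunger.

To row units: 0.0135 m is 0.54, 0.012 m is 0.48.

creep_tool --deltas '[0,0,0,0.08,0,0,0,0,0,0,0.16,0,0,0,0,0,0,0.24,0,0,0,0,0,0,0.32,0,0,0,0,0,0,0.4,0,0,0,0,0,0,0.48,0,0,0,0,0,0,0.54,0,0,0,0,0,0,0.54,0,0,0]'

```text
clock: 7.15
tool_pos: [0.5261, -0.1524, 0.066]
eef_rot: [0.835, 0.55, -0.0, -0.0]
contact_force: [-1.1, -0.7, -3.0]
opening: 0.28
finger_force: 30.0
```

```bash
python3 g.py .5264 -.1540 .066 -.403
```

```text
t 7.15 shift [-0.0013  0.0009  0.    ] rv [-0.0003  0.0005 -0.0021] q [ 0.38  0.87 -0.3   1.92  0.57  0.44 -0.75] F [-1.1 -0.7 -3. ]
```

creep_tool --deltas '[0.35,0,0,0,0,0,0,0.45,0,0,0,0,0,0,0.6,0,0,0,0,0,0,0.8,0,0,0,0,0,0,1,0,0,0,0,0,0,1,0,0,0,0,0,0]'

```text
clock: 7.75
tool_pos: [0.5264, -0.1523, 0.0663]
eef_rot: [0.835, 0.55, 0.0, 0.0]
contact_force: [0.0, 0.1, 0.7]
opening: 0.779
finger_force: 0.0
```

creep_tool --deltas '[1,0,0,-0.8,0,0,0,1,0,0,-2,0,0,0,1,0,0,-3.6,0,0,0,1,0,0,-4.8,0,0,0,1,0,0,-6,0,0,0,1,0,0,-6,0,0,0,1,0,0,-6,0,0,0]'

```text
clock: 8.45
tool_pos: [0.5259, -0.1526, 0.2163]
eef_rot: [0.835, 0.55, -0.0, 0.0]
contact_force: [0.2, 0.2, -0.1]
opening: 1.001
finger_force: 0.0
```

```bash
python3 - <<'E'
from h import *
s=r.get_state()
c=r.camera_params("wrist");img=r.snapshot("wrist");cv2.imwrite("pics/w2.png",img[...,::-1])
for nm,lo,hi,z in (("red",(0,150,60),(6,255,255),.098),("org",(7,150,60),(18,255,255),.136)):
  for b in blobs(img,lo,hi,(0,0,640,480),300)[0]: print(nm,b,onz(c,*b[0],z))
t=r.snapshot("scene");cv2.imwrite("pics/s2.png",cv2.resize(t[190:310,230:430,::-1],None,fx=4,fy=4,interpolation=cv2.INTER_CUBIC))
E
```

```text
red (array([603.9, 142.9]), [577, 116, 63, 68, 1396]) [ 0.73970483 -0.17610124  0.098     ]
red (array([311.8, 227.7]), [295, 211, 35, 34, 894]) [ 0.52597398 -0.15197792  0.098     ]
org (array([183. ,  88.5]), [145, 51, 75, 79, 2781]) [ 0.49509633 -0.03979818  0.136     ]
org (array([607.5, 161.3]), [580, 133, 51, 50, 1033]) [ 0.71259211 -0.17537592  0.136     ]
```

View pics/w2.png

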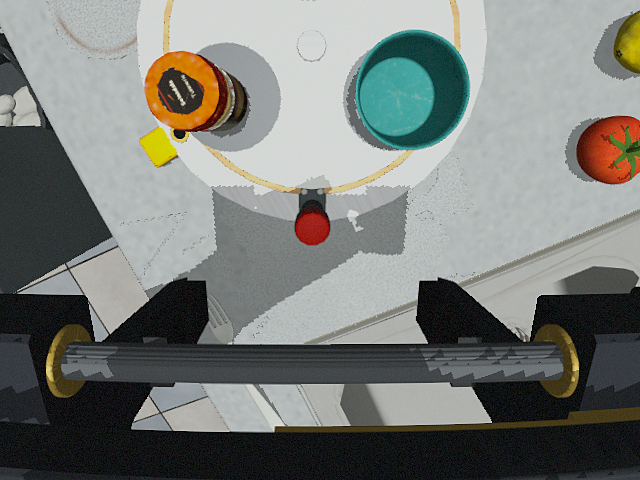

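View pics/s2.png

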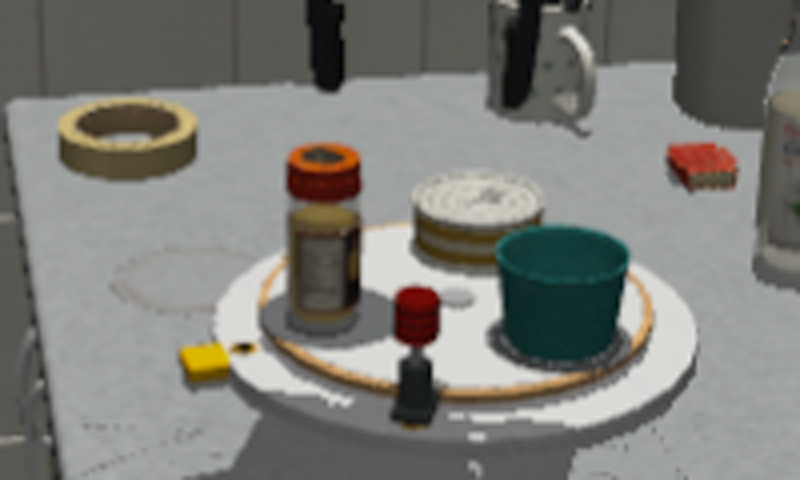

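The deck has turned. The jar is beside the yellow pointer with its cap at (185,90) in the wrist view, and the knob is at (312,228), seated low on its bushing. I'll check the knob height numerically and get the move to the jar.

```bash
python3 - <<'E'
from h import *
c=r.camera_params("scene");t=r.snapshot("scene")
for b in blobs(t,(0,150,40),(6,255,255),(320,255,345,285),20)[0]: print(b)
print([proj(c,(.5262,-.1525,.084+d)).round(1) for d in (0,.01)])
E
python3 g.py .4953 -.0398 .2 -.403
```

```text
(array([333.6, 268.4]), [329, 262, 11, 14, 131])
[array([333.1, 269.3]), array([333.1, 265.3])]
t 8.6 shift [ 0.0914 -0.0723  0.0152] rv [-0.0019  0.0005 -0.002 ] q [ 0.48  0.65 -0.47  1.82  0.41  0.77 -0.61] F [ 0.5 -0.4 -0. ]
```

The knob height matches home: 268.4 measured against 269.3 predicted, where resting on the flange would read 265.3. Now I'll move over the jar.

creep_tool --deltas '[1,0.8,-0.6,0.16,0,0,0,1,1.8,-1.4,0.32,0,0,0,1,2.8,-2.2,0.48,0,0,0,1,3.4,-2.68,0.6,0,0,0,1,3.64,-2.88,0.6,0,0,0,1,3.64,-2.88,0.6,0,0,0,1,3.64,-2.88,0.6,0,0,0]'

```text
clock: 9.3
tool_pos: [0.4965, -0.0413, 0.201]
eef_rot: [0.835, 0.55, -0.0, 0.0]
contact_force: [0.2, 0.6, -0.1]
opening: 1.003
finger_force: 0.0
```

```bash
python3 - <<'E'
from h import *
c=r.camera_params("wrist");img=r.snapshot("wrist");
for nm,lo,hi,z in (("red",(0,150,60),(6,255,255),.098),("org",(7,150,60),(18,255,255),.136)):
  for b in blobs(img,lo,hi,(150,100,550,480),300)[0]: print(nm,b,onz(c,*b[0],z))
E
python3 g.py .4953 -.0398 .108 -.403
```

```text
org (array([306.9, 248.1]), [270, 215, 73, 70, 2644]) [ 0.49462809 -0.03810399  0.136     ]
t 9.35 shift [ 0.0013 -0.0019  0.093 ] rv [ 0.0006  0.0007 -0.004 ] q [ 0.27  0.61 -0.44  1.97  0.42  0.65 -0.85] F [ 0.7 -0.6  0.2]
```

creep_tool --deltas '[1,0.06,-0.092,1.2,0,0,0,1,0.06,-0.092,2.4,0,0,0,1,0.06,-0.092,3.2,0,0,0,1,0.06,-0.092,3.68,0,0,0,1,0.06,-0.092,3.68,0,0,0,1,0.06,-0.092,3.68,0,0,0]' --clamp_n 15

```text
clock: 9.95
tool_pos: [0.4949, -0.0389, 0.1093]
eef_rot: [0.835, 0.55, 0.0, 0.0]
contact_force: [-0.3, -0.1, 0.6]
opening: 0.999
finger_force: 0.0
```

creep_tool --deltas '[0.7,0,0,0,0,0,0,0.62,0,0,0,0,0,0,0.58,0,0,0,0,0,0,0.55,0,0,0,0,0,0,0.53,0,0,0,0,0,0,0.5,0,0,0,0,0,0,0.4,0,0,0,0,0,0,0.2,0,0,0,0,0,0,0.2,0,0,0,0,0,0,0.2,0,0,0,0,0,0]' --clamp_n 15

```text
clock: 10.95
tool_pos: [0.4945, -0.0379, 0.1093]
eef_rot: [0.835, 0.55, 0.0, 0.0]
contact_force: [0.0, 0.3, 1.6]
opening: 0.497
finger_force: 15.0
```

To row units: -0.1 m is -4, -0.096 m is -3.84.

creep_tool --deltas '[0.2,0,0,0,0,0,0,0.2,0,0,-0.2,0,0,0,0.2,0,0,-0.6,0,0,0,0.2,0,0,-1.2,0,0,0,0.2,0,0,-1.8,0,0,0,0.2,0,0,-2.4,0,0,0,0.2,0,0,-3,0,0,0,0.2,0,0,-3.52,0,0,0,0.2,0,0,-3.84,0,0,0,0.2,0,0,-4,0,0,0]' --clamp_n 25

```text
clock: 11.95
tool_pos: [0.4947, -0.038, 0.2102]
eef_rot: [0.835, 0.55, 0.001, 0.0]
contact_force: [0.5, 0.0, -1.8]
opening: 0.494
finger_force: 25.0
```

creep_tool --deltas '[0.2,0,0,0,0,0,0,0.2,0,0,0,0,0,0,0.2,0,0,0,0,0,0,0.2,0,0,0,0,0,0,0.2,0,0,0,0,0,0]'

```text
clock: 12.45
tool_pos: [0.4943, -0.0379, 0.2089]
eef_rot: [0.835, 0.551, -0.0, -0.0]
contact_force: [-0.6, -0.1, -0.4]
opening: 0.492
finger_force: 25.0
```

```bash
python3 - <<'E'
from h import *
t=r.snapshot("scene");cv2.imwrite("pics/s3.png",cv2.resize(t[130:330,200:460,::-1],None,fx=3,fy=3,interpolation=cv2.INTER_CUBIC))
for b in blobs(t,(0,150,40),(6,255,255),(320,255,345,285),20)[0]: print(b)
E
```

```text
(array([333.6, 268.4]), [329, 262, 11, 14, 134])
```

View pics/s3.png

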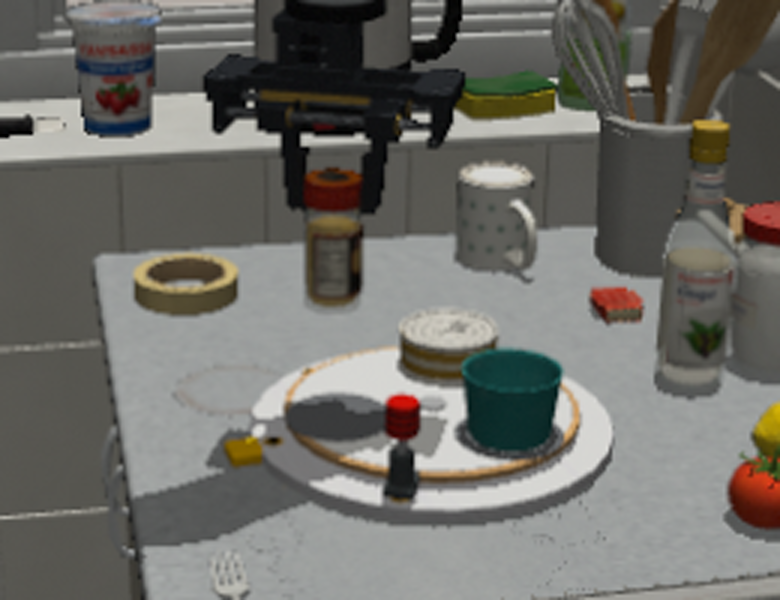

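The picture shows the jar held upright at about (333,240), clear above the front place. The cup and tin are still standing on the deck, and the knob hasn't moved from (333.6,268.4) in the full image. I'm handing the job in.

```bash
python3 -c "
from plant import r
print(r.finish_job())"
```

```text
the job is handed in; nothing more can be done
None
```

I handed the job in at about 12.5 s: the deck is turned to +60° with the plunger home and released, and the jar is held upright and still about 10 cm above the front place; no verdict came back.

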